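# Seat the lens barrel in the V-mount and hold it down for clamping

### The job

Take the lens barrel out of its foam tray and lay it gently, without dropping it, in the pair of V-blocks on the lamp rail, its wide front ring pointing away from the lamp and the ring's shoulder up against the end face of the front V-block. Then press it down with about one kilogram's push, so that it bears firmly on both sides of the V, and finish while still holding it pressed there, ready for the clamp to be fitted. Leave the clamp bar, the hex driver and the beaker where they are.

Things in the scene. Friction and masses are not known exactly. Their poses are not given: they have to be found in the camera images.
- lens: Lens barrel, lying in the tray: dark tube 32 mm in diameter, 104 mm long, with a brighter knurled front ring (44 mm diameter, 16 mm long) at one end; about 0.15 kg. Origin on its axis, 48 mm behind the ring's shoulder, 56 mm from the rear end; x runs along the barrel towards the ring (roll about x is free). Starts level, axis 42 mm above the table. Grip across the tube at the origin.
- lens_shoulder (a point): Point on the barrel's axis in the plane of the ring's rear face (the shoulder, standing 6 mm proud of the tube all round): 48 mm from the lens origin along its +x.
- lens_tray: Open black tray, 190 x 160 mm, 36 mm high, fixed. Origin under its middle, x along its long side and along the lens as it starts. The lens lies across two grey foam saddles (cheeks 38 mm above the table) that start 27 and 24 mm either side of the middle; between them the floor is 6 mm above the table and the fingers have 59 mm beside the tube on each side.
- vmount: Black rail, 260 x 66 mm, fixed, with two bright steel V-blocks on a plate (top 42 mm above the table) and a square black finned lamp at its -x end (50 mm wide, top 112 mm above the table, front 91 mm from the origin). Origin on the table midway between the V-blocks; x along rail and V, away from the lamp; z up. The rail reaches from x = -155 to +105 mm.
- v_face_left: The +y halves of both V-blocks, with the V's sloping +y faces; fixed, origin and axes as the V-mount's. Each V-block is 22 mm long and 54 mm wide with a 90 degree V, 34 mm wide at its top 81 mm above the table. They cover x = -48 to -26 and 26 to 48 mm; the 52 mm between them is free for fingers down to the plate.
- v_face_right: The -y halves of both V-blocks, with the V's sloping -y faces; otherwise as v_face_left. Steel, rigid; the lens slides down the faces and centres itself when pressed.
- v_seat (a point): Where the lens origin lies when the lens is home: on the seated axis, 87 mm above the table, midway between the two V-blocks. Axes as the V-mount's.
- v_front (a point): The point on the seated axis in the plane of the front V-block's outer end face (48 mm from v_seat along +x), where the lens shoulder belongs. Axes as the V-mount's.
- clamp_bar: Bystander: small aluminium clamp bar with two thumbscrews, 56 x 14 mm, 18 mm high, lying on the table near the robot between tray and rail. Origin under its middle.
- hex_driver: Bystander: hand driver with black handle, about 160 mm long, lying on the table between tray and rail. Origin under its middle.
- beaker: Bystander: glass beaker 68 mm in diameter and 90 mm high, standing on the table beyond tray and rail. Origin under its middle.
Not all that is in view belongs to the job. What is shaped like the lens_tray but orange is not meant.

How it is judged:
On the way:
1. the lens is lifted clear of the tray (height (world z) of lens above 0.1 m and contact force between lens and lens_tray below 0.05 N), for 0.1 s.
At the end, for the whole second after the job is handed in: The lens lies at rest in both V-blocks (at most 2 mm high, within 0.04 rad of the V), ring away from the lamp, shoulder within 3 mm of the front V-block's end face, and the robot still presses it: each side of the V carries over 2 N (its weight alone gives under 1.5 N) (x of lens_shoulder in the frame of v_front between -0.002 and 0.003 m and z of lens_shoulder in the frame of v_front below 0.002 m and z of lens in the frame of v_seat below 0.002 m and angle between the x axis of lens and the x axis of vmount, either way round below 0.04 rad and contact force between lens and v_face_left above 2 N and contact force between lens and v_face_right above 2 N and contact force between any of the fingers, the arm and lens above 2 N and linear speed of lens below 0.01 m/s); the arm keeps its last pose, push and grip.
It fails at once if the lens is dropped (linear speed of lens above 0.5 m/s and contact force between each of the fingers, the arm and lens below 0.05 N).
It fails at once if the lens is rammed or slammed onto the V-mount (over 60 N) (contact force between lens and vmount above 60 N).
It fails at once if the clamp bar is disturbed (distance of clamp_bar from where it was at the start of the episode above 0.02 m).
It fails at once if the hex driver is disturbed (distance of hex_driver from where it was at the start of the episode above 0.02 m).
It fails at once if the beaker is disturbed (distance of beaker from where it was at the start of the episode above 0.02 m or angle between beaker's own z axis and vertical above 0.3 rad).
It also fails if it takes over 58 s, if anything falls off the work surface, if the arm or the gripper's body presses on something with over 40 N, if the wrist force passes 120 N, or if a joint passes its speed limit or range.

### The arm

A 7-joint arm with a two-finger parallel gripper is mounted at the origin on the work surface. World frame = base frame: x ahead of the robot, y to its left, z up, the work surface at z = 0. Lengths are in m, angles in rad, forces in N, time in s.
With the tool pointing down it reaches from about 0.425 to 0.95 m from the base axis. Payload 4.7 kg.
Tool frame: the origin (TCP) lies between the finger pads; the fingertips stand 25 mm ahead of it and the grasp point (between the pads) lies 6 mm ahead of it; x points along the fingers, z is the direction in which the jaws open and shut, and the axes are right-handed (so a half turn about x gives the same grasp; the last joint's range is limited). The gripper opens to 85 mm and grips with 20 to 120 N. Pads are 22 mm wide; open, the fingers measure 114 mm over their backs; the gripper's body (76 mm by 85 mm) begins 54 mm behind the grasp point. The pads swing forward as they close: fully open they stand 13 mm farther back than shut.
Start: joints at [-1.218, 0.469, -0.049, 1.532, 0.024, 1.141, -0.082], TCP at [0.251, 0.626, 0.256] pointing down, gripper open.
Joint ranges: [-2.59, 2.59], [-0.33, 1.99], [-1.39, 1.29], [0.1, 2.45], [-1.04, 4.18], [0.21, 1.99], [-2.66, 2.66]. Speed limits (rad/s): [2.57, 2.57, 3.14, 3.14, 3.14, 3.14, 3.14].

### API

Orientations are given as a 3x3 rotation matrix whose columns are the frame's x, y, z axes.
In Python, from rig import * gives the robot as it stands. Calls block until the motion is done:
- movep(position, orientation): joint-space move of the TCP to a pose.
- move_l(position, attitude=None, feed=0.15, until_force=None): straight line of the TCP; attitude=None keeps the orientation; feed is the mean speed in m/s. With until_force (N) it stops when the force on the tool has changed by that much, and returns True; else False.
- move_joints(angles): joint-space move.
- command_gripper(opening, newtons=None): finger opening in m; newtons is the grip in N (None keeps the last); returns when the fingers have stopped.
- sleep(seconds).
- inverse_kinematics(position, orientation): joint angles nearest the present ones, or None.
- sense(): the state.
- camera(name): name is "side" or "top" or "wrist"; returns (picture, depth): 400x640x3 uint8, red, green, blue; 400x640 float32, m along the optical axis (not along the pixel's ray), 0 where there is no reading.
- camera_params(name): a dict with "K" (3x3 intrinsics, pixels), "position" and "rotation" of the camera in the world; the wrist camera has in their place "tool_from_camera" (4x4, takes a point from camera to tool coordinates, whose origin is the TCP and whose axes are the tool frame's). Camera axes: x right, y down, z forward; pixel columns grow to the right and rows downward; lengths in m; the calibration is good to about 2 mm. A picture is of the moment at which its call begins: read the wrist's pose just before it. camera_params takes no time and is no camera call.
A pose or a line that the arm cannot do raises Unreachable and nothing moves.
- finish_job(): hands the job in, once; it reports no verdict.
The state is a dict: "time_s": time; "joint_pos": joint angles; "qd": joint speeds; "joint_efforts": joint torques, N m; "position": TCP position; "tcp_rot": TCP orientation; "wrist_force": force on the tool from outside, world axes, zero at the start; "ft_torque": the same for the moment, N m; "finger_gap": finger opening in m.
Only numpy, scipy, OpenCV 4.12 (cv2) and the standard library are available. Lean on these libraries where they do the work, as an engineer would, in place of code of your own. Each camera call takes 0.05 s, during which the arm holds its last target.

## Working session

There is one attempt and no reset: what is moved stays moved. The work goes in short steps, each a Python script; the robot and the scene stay as the last script left them, time stands still between calls to the robot, and variables do not carry over. Pictures are saved under pics/ and viewed, and the job is handed in when it is done.

```bash
mkdir -p pics; ls; cat > h.py <<'E'
from rig import *
import numpy as np, cv2
def save(n,im): cv2.imwrite('pics/'+n+'.png',cv2.cvtColor(im,cv2.COLOR_RGB2BGR))
def cloud(d,p,s=None):
    K=p['K']; v,u=np.indices(d.shape)
    c=np.stack([(u-K[0,2])/K[0,0]*d,(v-K[1,2])/K[1,1]*d,d],-1)
    if 'position' in p: R,t=np.array(p['rotation']),np.array(p['position'])
    else:
        T=np.array(p['tool_from_camera']);Rt=np.array(s['tcp_rot']);R=Rt@T[:3,:3];t=Rt@T[:3,3]+np.array(s['position'])
    w=c@R.T+t; w[d<=0]=np.nan; return w
E
python3 - <<'E'
from h import *
for n in ['top','side','wrist']:
    s=sense();im,d=camera(n);p=camera_params(n);save(n+'0',im);np.savez('pics/'+n+'0.npz',im=im,d=d,w=cloud(d,{k:np.array(v) for k,v in p.items()},s))
    print(n,p)
print(sense())
E
```

```text
pics
top {'K': array([[494.93348826,   0.        , 314.80629102],
       [  0.        , 494.93348826, 195.09180574],
       [  0.        ,   0.        ,   1.        ]]), 'position': array([ 0.30951886, -0.02586677,  1.22791529]), 'rotation': array([[ 0.0204391 , -0.98061089,  0.1948962 ],
       [-0.99945306, -0.02510895, -0.02152012],
       [ 0.0259965 , -0.19434975, -0.98058776]])}
side {'K': array([[460.2200161 ,   0.        , 320.45302138],
       [  0.        , 460.2200161 , 200.5074049 ],
       [  0.        ,   0.        ,   1.        ]]), 'position': array([ 0.35670138, -0.87243138,  0.71491601]), 'rotation': array([[ 0.97445299, -0.14822989,  0.1687284 ],
       [-0.22381247, -0.5783836 ,  0.78446185],
       [-0.01869095, -0.80218471, -0.59678332]])}
wrist {'K': array([[289.42579304,   0.        , 320.05839151],
       [  0.        , 289.42579304, 199.38882445],
       [  0.        ,   0.        ,   1.        ]]), 'tool_from_camera': array([[-7.07526429e-04, -2.63899405e-01,  9.64549949e-01,
        -1.17368823e-01],
       [-7.03652232e-04, -9.64549820e-01, -2.63899886e-0
[... 311 characters left out ...]
1.14104173, -0.08231411]), 'qd': array([-0.00019038, -0.00214935,  0.00114295, -0.00225502,  0.00052751,
       -0.00052928, -0.0016439 ]), 'joint_efforts': array([ 6.52022027e-04, -5.10764909e+01, -4.66867711e-02, -2.37976348e+01,
        1.07302488e-02,  5.40960216e-03,  1.63369214e-05]), 'position': array([0.25130783, 0.62604573, 0.25551687]), 'tcp_rot': array([[-5.30492102e-04, -9.28007395e-01,  3.72561394e-01],
       [-1.40352024e-03,  3.72561771e-01,  9.28006335e-01],
       [-9.99998874e-01, -3.05974254e-05, -1.50011824e-03]]), 'wrist_force': array([ 0.93507129,  0.71293579, -0.43963194]), 'ft_torque': array([-0.02697645,  0.00450413,  0.04264141]), 'finger_gap': 0.08525094060192376}
```

View pics/top0.png

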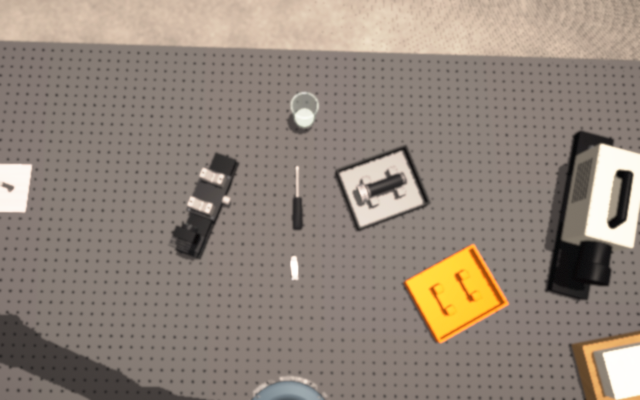

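View pics/side0.png

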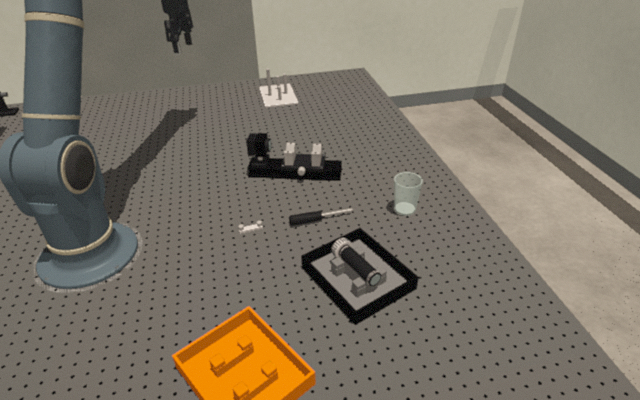

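View pics/wrist0.png

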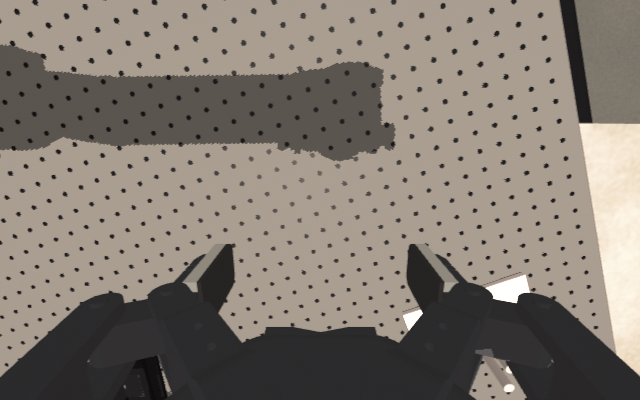

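The top view shows the black tray around (382,188) with the lens in it, ring at left (361,193). The rail is at (208,205) with its lamp at (187,235), and the beaker is at (304,112). The orange tray at (455,293) is not meant. Next, coarse positions from depth.

```bash
python3 - <<'E'
from h import *
z=np.load('pics/top0.npz');w=z['w']
for u,v in [(361,193),(403,180),(382,187),(211,176),(201,204),(187,235),(206,205),(304,112),(297,190),(294,268),(250,300),(500,150)]:
    print(u,v,np.round(np.nanmedian(w[v-1:v+2,u-1:u+2].reshape(-1,3),0),4))
def box(u0,u1,v0,v1,zl,zh):
    q=w[v0:v1,u0:u1].reshape(-1,3);return q[(q[:,2]>zl)&(q[:,2]<zh)]
def rect(q):
    c,s,a=cv2.minAreaRect(q[:,:2].astype(np.float32)*1000);return np.round(c,1),np.round(s,1),a,len(q)
print('tray',rect(box(325,440,135,240,.02,.08)))
print('lens',rect(box(345,415,160,215,.045,.08)))
print('rail',rect(box(165,250,140,270,.02,.13)))
print('lamp',rect(box(165,250,140,270,.095,.13)))
print('vb',rect(box(165,250,140,270,.07,.09)))
E
```

```text
361 193 [ 0.5487 -0.1621  0.0656]
403 180 [ 0.5844 -0.2655  0.058 ]
382 187 [ 0.5659 -0.214   0.0586]
211 176 [0.5794 0.1976 0.0696]
201 204 [0.5117 0.2185 0.0663]
187 235 [0.4324 0.2343 0.1141]
206 205 [0.5074 0.2031 0.0806]
304 112 [ 0.772  -0.02    0.0056]
297 190 [ 0.5626 -0.0077  0.0178]
294 268 [ 0.3694 -0.0056  0.0101]
250 300 [0.2909 0.0988 0.0021]
500 150 [ 0.6844 -0.5318  0.0023]
tray (array([ 573.8, -218.7]), array([161.8, 191.8]), 21.27404022216797, 1904)
lens (array([ 569.4, -214.2]), array([ 52.6, 123.3]), 15.713387489318848, 668)
rail (array([516.2, 207. ]), array([ 90., 260.]), 71.23284149169922, 3054)
lamp (array([428.7, 244.7]), array([51.1, 59. ]), 71.57417297363281, 481)
vb (array([495. , 222.7]), array([ 55.6, 196.2]), 71.11341094970703, 440)
```

```bash
cat >> h.py <<'E'
def att(yaw,sgn=1):
    # tool x down, tool y along sgn*(cos,sin)
    x=np.array([0,0,-1.]);y=sgn*np.array([np.cos(yaw),np.sin(yaw),0]);return np.stack([x,y,np.cross(x,y)],1)
E
python3 - <<'E'
from h import *
L=np.radians(111.3);V=np.radians(-18.6)
for s in (1,-1):
  for p,a in (((.569,-.214,.25),L),((.569,-.214,.04),L),((.52,.207,.25),V),((.52,.207,.09),V)):
    q=inverse_kinematics(np.array(p),att(a,s)); print(s,p,None if q is None else np.round(q,2))
E
```

```text
1 (0.569, -0.214, 0.25) [-0.36  0.48  0.91  1.75 -0.42  1.12  1.06]
1 (0.569, -0.214, 0.04) [-0.18  0.72  0.67  1.89 -0.64  0.76  1.23]
1 (0.52, 0.207, 0.25) [-0.99  0.33  0.69  1.85 -0.24  1.05 -2.11]
1 (0.52, 0.207, 0.09) [-0.93  0.56  0.63  1.99 -0.48  0.75 -1.91]
-1 (0.569, -0.214, 0.25) [-0.46  0.57  1.12  1.75 -0.56  1.18 -1.96]
-1 (0.569, -0.214, 0.04) [-0.42  0.95  1.1   1.91 -1.03  1.   -1.6 ]
-1 (0.52, 0.207, 0.25) [-0.57  0.29  0.14  1.83 -0.04  1.03  0.84]
-1 (0.52, 0.207, 0.09) [-0.53  0.48  0.1   1.96 -0.07  0.7   0.86]
```

```bash
python3 - <<'E'
from h import *
V=np.radians(-18.6);L=np.radians(111.3)
def shot(n):
    sleep(0.3);s=sense();im,d=camera('wrist');save(n,im);np.savez('pics/'+n+'.npz',im=im,d=d,w=cloud(d,camera_params('wrist'),s),p=s['position'],R=s['tcp_rot']);print(n,s['time_s'],s['position'],np.round(s['joint_pos'],2))
u=np.array([np.cos(V),np.sin(V),0])
movep(np.array([.52,.207,.24])-.03*u,att(V,1)); shot('wr1')
u=np.array([np.cos(L),np.sin(L),0])
movep(np.array([.569,-.214,.21])-.03*u,att(L,1)); shot('wl1')
E
```

```text
wr1 2.2583 [0.49148906 0.21696778 0.23993715] [-1.04  0.3   0.68  1.91 -0.22  1.01 -2.16]
wl1 5.175 [ 0.57999012 -0.2416843   0.21000402] [ 0.05  0.45  0.39  1.72 -0.19  1.01  0.87]
```

View pics/wr1.png

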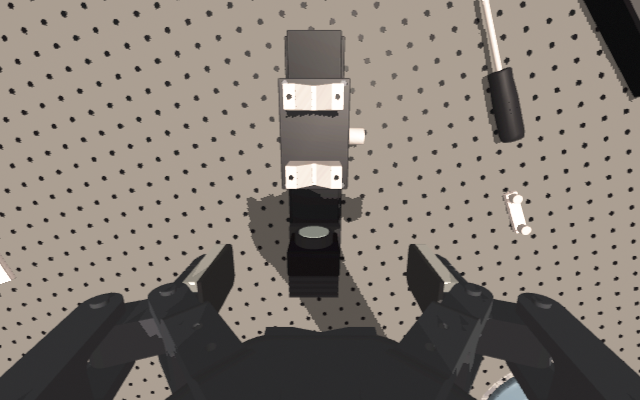

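View pics/wl1.png

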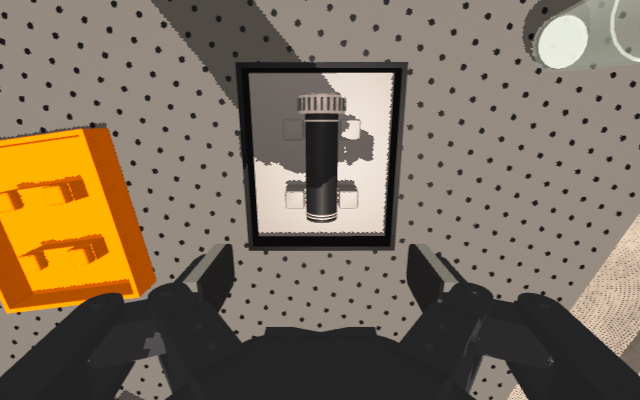

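The rail picture shows the front V-block at (313,97), the rear one at (313,177) and the lamp below them at (313,240). The tray picture shows the lens ring up at (321,103) and its rear end at (321,218). I'll fit both from depth.

```bash
python3 - <<'E'
from h import *
z=np.load('pics/wr1.npz');w=z['w'];R=z['R'];p=z['p']
def sel(w,u0,u1,v0,v1,zl,zh):
    q=w[v0:v1,u0:u1].reshape(-1,3);return q[(q[:,2]>zl)&(q[:,2]<zh)]
def rect(q):
    c,s,a=cv2.minAreaRect(q[:,:2].astype(np.float32)*1000);return np.round(c,1),np.round(s,1),round(a,2),len(q),np.round(np.percentile(q[:,2],[5,50,95])*1000,1)
F=sel(w,270,360,70,125,.062,.085);B=sel(w,270,360,145,200,.062,.085)
print('F',rect(F));print('B',rect(B));print('FB',rect(np.vstack([F,B])))
print('plate',rect(sel(w,270,360,112,160,.036,.046)))
print('lampfront',rect(sel(w,270,360,200,300,.09,.13)))
print('railtop',rect(sel(w,270,360,20,310,.02,.13)),)
print('table',np.nanmedian(w[300:330,100:150,2]),np.nanmedian(w[20:60,100:200,2]))
z=np.load('pics/wl1.npz');w=z['w']
print('lens',rect(sel(w,290,355,85,235,.045,.075)))
print('ring',rect(sel(w,290,355,85,235,.0605,.075)))
T=sel(w,300,342,118,230,.05,.06);print('tube',rect(T))
c=T[:,:2].mean(0);e=np.linalg.svd(T[:,:2]-c,full_matrices=0)[2][0];print('ax',np.degrees(np.arctan2(e[1],e[0])))
print('tray',rect(sel(w,230,412,55,255,.028,.04)))
print('table',np.nanmedian(w[60:100,100:150,2]))
E
```

```text
F (array([577.4, 193.5]), array([53.9, 22. ]), 71.41, 1520, array([64.8, 78.3, 82. ]))
B (array([507.4, 217.3]), array([53.6, 22.2]), 71.31, 1328, array([64.5, 77.2, 82. ]))
FB (array([542.3, 205.4]), array([53.9, 96.1]), 71.35, 2848, array([64.6, 77.8, 82. ]))
plate (array([540.5, 200. ]), array([85.5, 49.2]), 71.43, 3482, array([40.5, 41.8, 43.2]))
lampfront (array([429.1, 243.7]), array([50. , 59.4]), 70.61, 3154, array([ 96.2, 110.5, 112.4]))
railtop (array([519.3, 207.1]), array([ 85.5, 254. ]), 71.41, 15824, array([ 29.1,  42.3, 111.6]))
table 0.2804933953738333 1.8089342493921023e-06
lens (array([ 571.5, -215.2]), array([ 44.3, 121.1]), 20.65, 4357, array([47.7, 56.1, 62.9]))
ring (array([ 553.2, -167.1]), array([24.5, 15.8]), 21.33, 508, array([61. , 62.6, 64.8]))
tube (array([ 575.5, -224.9]), array([27.8, 99.9]), 20.88, 2887, array([51.4, 56. , 58.1]))
ax 111.24755684370915
tray (array([ 573.8, -220.3]), array([160.5, 190.5]), 21.32, 6340, array([29.9, 35.8, 38.2]))
table -0.0003594522082351337
```

```bash
python3 - <<'E'
from h import *
L=np.radians(111.25);A=att(L,1)
o=np.array([.5733,-.2191,0])
movep(o+[0,0,.13],A)
move_l(o+[0,0,.045],feed=.08)
sleep(.2);s=sense();print(s['position'],s['wrist_force'])
g=command_gripper(0.02,40);sleep(.3)
s=sense();print(g,s['finger_gap'],s['wrist_force'],s['time_s'])
move_l(o+[0,0,.09],feed=.05)
move_l(o+[0,0,.24],feed=.12)
sleep(.4);s=sense();print(s['position'],s['finger_gap'],s['wrist_force'],s['ft_torque'],s['time_s'])
im,d=camera('wrist');save('wl2',im);np.savez('pics/wl2.npz',im=im,d=d,w=cloud(d,camera_params('wrist'),s),p=s['position'],R=s['tcp_rot'])
im,d=camera('side');save('s2',im)
E
```

```text
[ 0.57358056 -0.21917655  0.04549194] [ 0.18618262  0.28187582 -0.06256745]
False 0.031138323162933308 [-0.08394357  0.41453846  3.39016465] 7.9083
[ 0.57328253 -0.21910661  0.23986354] 0.03092009689340532 [-0.28061609 -0.47609532 -1.71222021] [-0.04433622  0.00423749 -0.03933253] 10.7583
```

View pics/wl2.png

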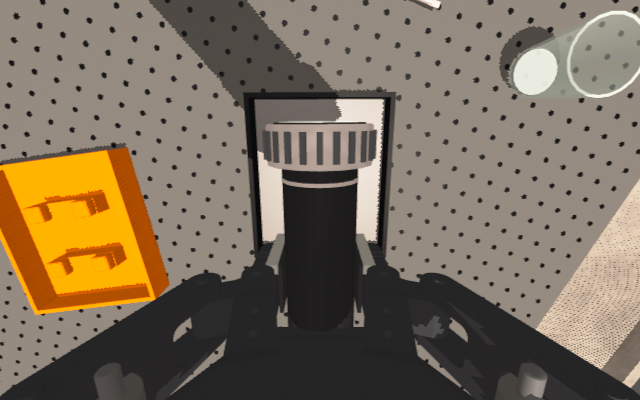

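View pics/s2.png

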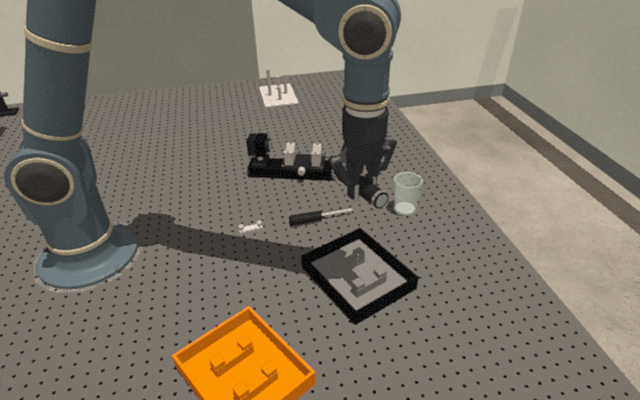

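The lens is held level between the pads, with its ring at (320,147) and the tray left empty. Next I'll measure the lens in the tool frame.

```bash
python3 - <<'E'
from h import *
z=np.load('pics/wl2.npz');w=z['w'];t=(w-z['p'])@z['R']  # tool coords
def sel(u0,u1,v0,v1): 
    q=t[v0:v1,u0:u1].reshape(-1,3);return q[np.isfinite(q).all(1)]
ring=sel(255,390,115,180);ring=ring[(ring[:,0]<.02)]
# ring profile along y near top
top=sel(312,328,118,320)
b=np.round(top[:,1]*1000/2).astype(int)
for k in np.unique(b): print(k*2,round(np.min(top[b==k,0])*1000,1),end='; ')
print()
print('ring z',np.percentile(ring[:,2],[1,50,99]), 'y',np.percentile(ring[:,1],[1,50,99]))
tube=sel(285,355,190,300);tube=tube[(tube[:,0]<.005)]
for lo in np.arange(-.02,.05,.01):
    q=tube[(tube[:,1]>lo)&(tube[:,1]<lo+.01)]
    if len(q)>30:
        M=np.c_[2*q[:,0],2*q[:,2],np.ones(len(q))];x=np.linalg.lstsq(M,(q[:,0]**2+q[:,2]**2),rcond=None)[0]
        print(round(lo,3),'axis x,z mm',np.round(x[:2]*1000,2),'r',round(1000*np.sqrt(x[2]+x[0]**2+x[1]**2),2),len(q))
E
```

```text
-18 -11.2; -16 -12.8; -14 -13.6; -12 -13.9; -10 -13.3; -8 -13.1; -6 -13.9; -4 -13.5; -2 -13.6; 0 -13.8; 2 -13.9; 4 -13.6; 6 -13.4; 8 -13.7; 10 -13.5; 12 -13.5; 14 -13.4; 16 -14.0; 18 -13.6; 20 -13.4; 22 -13.5; 24 -13.6; 26 -13.8; 28 -13.6; 30 -13.7; 32 -14.0; 34 -13.5; 36 -13.4; 38 -13.5; 40 -13.6; 42 -14.0; 44 -13.4; 46 -13.6; 48 -19.4; 50 -19.9; 52 -20.6; 54 -21.2; 56 -20.7; 58 -20.8; 60 -20.9; 62 -20.0; 64 -19.9; 66 231.7; 68 233.3; 
ring z [-0.02098555  0.00032606  0.02141259] y [0.04342536 0.0555755  0.06443601]
-0.02 axis x,z mm [2.69 0.38] r 15.6 65
-0.01 axis x,z mm [3.55 0.34] r 15.85 1226
0.0 axis x,z mm [3.1  0.35] r 15.44 1497
0.01 axis x,z mm [3.05 0.37] r 15.36 1575
0.02 axis x,z mm [2.86 0.35] r 15.18 1648
0.03 axis x,z mm [2.68 0.29] r 15.0 1660
```

```bash
cat >> h.py <<'E'
V=np.radians(-18.6);VU=np.array([np.cos(V),np.sin(V),0]);VO=np.array([.5424,.2054,0]);AV=att(V,1)
def vt(x,z,y=0): return VO+x*VU+y*np.array([-VU[1],VU[0],0])+[0,0,z]
E
python3 - <<'E'
from h import *
movep(vt(.004,.24),AV)
move_l(vt(.004,.125),feed=.1)
sleep(.4);s=sense();print(s['position']-vt(.004,.125),s['finger_gap'],s['wrist_force'],s['ft_torque'],s['time_s'],np.round(s['joint_pos'],2))
im,d=camera('wrist');save('wv2',im);np.savez('pics/wv2.npz',im=im,d=d,w=cloud(d,camera_params('wrist'),s),p=s['position'],R=s['tcp_rot'])
im,d=camera('side');save('s3',im[80:240,200:420].repeat(3,0).repeat(3,1))
w=np.load('pics/wv2.npz')['w']
def rect(q):
    c,s,a=cv2.minAreaRect(q[:,:2].astype(np.float32)*1000);return np.round(c,1),np.round(s,1),round(a,2),len(q)
E
```

```text
[3.55541200e-05 8.00002616e-05 1.55727370e-04] 0.03086991605724736 [ 0.26138805  1.0216833  -2.72498879] [-0.05480984  0.00145605 -0.00538025] 14.975 [-0.91  0.54  0.65  1.91 -0.43  0.84 -1.92]
```

View pics/wv2.png

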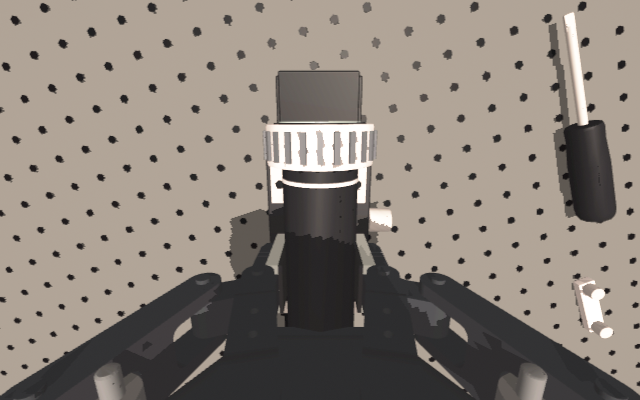

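View pics/s3.png

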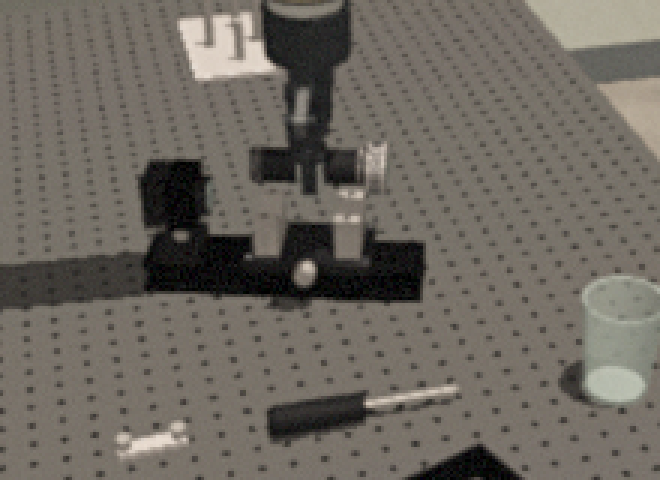

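The lens is lined up over the V: its ring centre is at column 320 and the rail edges at 277/361. Both blocks are clear of the fingers. Now I'll descend, slide back onto the shoulder, and seat it.

```bash
python3 - <<'E'
from h import *
def st(t):
    s=sense();r=s['position']-VO;print(t,'x %.2f y %.2f z %.2f mm'%(1e3*r@VU,1e3*r@[-VU[1],VU[0],0],1e3*r[2]),np.round(s['wrist_force'],2),'ax %.2f lat %.2f'%(s['wrist_force']@VU,s['wrist_force']@[-VU[1],VU[0],0]),np.round(s['ft_torque'],3),s['time_s'])
st('0')
r=move_l(vt(.004,.0955),feed=.05,until_force=4);sleep(.2);st(('down',r))
r=move_l(vt(.004,.0912),feed=.01,until_force=4);sleep(.2);st(('down2',r))
r=move_l(vt(-.004,sense()['position'][2]),feed=.008,until_force=4);sleep(.3);st(('slide',r))
E
```

```text
0 x 3.96 y 0.02 z 125.04 mm [-1.36  0.48 -1.76] ax -1.44 lat 0.02 [ 0.013 -0.013  0.013] 15.075
('down', False) x 4.19 y 0.15 z 95.84 mm [ 1.3  -0.42 -1.19] ax 1.37 lat 0.02 [0.045 0.017 0.013] 16.0167
('down2', False) x 4.00 y 0.24 z 91.22 mm [ 0.16  1.64 -1.34] ax -0.37 lat 1.60 [ 0.235 -0.096 -0.028] 16.8
('slide', True) x -2.69 y 0.49 z 90.94 mm [-0.24  0.46  1.18] ax -0.37 lat 0.36 [ 0.124  0.003 -0.005] 17.975
```

```bash
cat > ml.py <<'E'
from h import *
import sys
n=sys.argv[1]
s=sense();im,d=camera('wrist');save(n,im);w=cloud(d,camera_params('wrist'),s);np.savez('pics/'+n,w=w,p=s['position'],R=s['tcp_rot'])
t=(w-s['position'])@s['tcp_rot'];r=(w-VO);vx=r@VU;vy=r@np.array([-VU[1],VU[0],0]);vz=w[...,2]
sl=(slice(118,320),slice(314,327))
yy=t[sl][...,1].ravel();xx=t[sl][...,0].ravel();ok=np.isfinite(yy);yy=yy[ok];xx=xx[ok]
for a in np.arange(.042,.054,.001):
    m=(yy>a)&(yy<a+.001)
    if m.any(): print(round(a*1e3,1),np.round(np.median(xx[m])*1e3,1),end='; ')
print()
m=(yy>-.012)&(yy<.042);print('tool pitch',np.polyfit(yy[m],xx[m],1))
sl=(slice(118,330),slice(270,372))
X=vx[sl].ravel();Y=vy[sl].ravel();Z=vz[sl].ravel();ok=np.isfinite(X);X,Y,Z=X[ok],Y[ok],Z[ok]
b=(Z>.078)&(Z<.084)&(abs(Y)>.0185)&(X>.015)
print('block top vx',np.percentile(X[b],[1,50,99]),b.sum(),'z',np.median(Z[b]) if b.any() else 0)
for lo in np.arange(-.01,.045,.01):
    m=(X>lo)&(X<lo+.01)&(Z>.088)&(abs(Y)<.0158)
    if m.sum()>50:
        M=np.c_[2*Y[m],2*Z[m],np.ones(m.sum())];x=np.linalg.lstsq(M,Y[m]**2+Z[m]**2,rcond=None)[0];print('vx %.3f axis y %.2f z %.2f ztop %.2f'%(lo,x[0]*1e3,x[1]*1e3,1e3*np.percentile(Z[m],95)))
E
python3 ml.py wv3.npz
```

```text
42.0 -12.1; 43.0 -12.1; 44.0 -12.3; 45.0 -12.1; 46.0 -12.0; 47.0 -12.2; 48.0 -11.8; 49.0 -12.0; 50.0 -17.3; 51.0 -17.6; 52.0 -18.1; 53.0 -18.2; 
tool pitch [ 0.00475934 -0.01220516]
block top vx [0.02589125 0.03543746 0.04535461] 846 z 0.08121205641680118
vx -0.010 axis y 0.66 z 89.80 ztop 103.82
vx 0.000 axis y 1.35 z 117.29 ztop 138.72
vx 0.010 axis y -0.52 z 121.42 ztop 145.49
vx 0.020 axis y -0.55 z 87.80 ztop 103.54
vx 0.030 axis y -0.52 z 87.78 ztop 103.46
vx 0.040 axis y -0.32 z 95.82 ztop 108.54
```

```bash
ls pics
```

```text
s2.png
s3.png
side0.npz
side0.png
top0.npz
top0.png
wl1.npz
wl1.png
wl2.npz
wl2.png
wr1.npz
wr1.png
wrist0.npz
wrist0.png
wv2.npz
wv2.png
wv3.npz
wv3.npz.png
```

```bash
python3 - <<'E'
from h import *
im,d=camera('side');save('s4',im[100:220,220:380].repeat(4,0).repeat(4,1))
a=cv2.imread('pics/wv3.npz.png')[90:250,230:410];cv2.imwrite('pics/wv3c.png',cv2.resize(a,None,fx=3.7,fy=3.7,interpolation=cv2.INTER_CUBIC))
w=np.load('pics/wv3.npz')['w'];r=w-VO
vx=r@VU;vy=r@np.array([-VU[1],VU[0],0])
for u in (277,281,358,363):
    print(u,[(v,round(1e3*vx[v,u],1),round(1e3*vy[v,u],1),round(1e3*w[v,u,2],1)) for v in range(150,215,3)])
s=sense();print(s['joint_efforts'],s['wrist_force'],s['finger_gap'])
E
```

```text
277 [(150, np.float64(55.1), np.float64(14.7), np.float64(105.0)), (153, np.float64(54.0), np.float64(14.9), np.float64(104.3)), (156, np.float64(52.8), np.float64(15.1), np.float64(103.1)), (159, np.float64(51.9), np.float64(14.8), np.float64(105.2)), (162, np.float64(50.7), np.float64(15.1), np.float64(103.9)), (165, np.float64(49.4), np.float64(15.3), np.float64(102.2)), (168, np.float64(44.8), np.float64(18.7), np.float64(80.2)), (171, np.float64(43.6), np.float64(18.6), np.float64(81.2)), (174, np.float64(42.5), np.float64(18.5), np.float64(82.6)), (177, np.float64(41.0), np.float64(18.7), np.float64(81.6)), (180, np.float64(39.6), np.float64(18.8), np.float64(81.3)), (183, np.float64(38.1), np.float64(18.9), np.float64(80.9)), (186, np.float64(36.9), np.float64(18.8), np.float64(81.9)), (189, np.float64(35.3), np.float64(19.0), np.float64(80.5)), (192, np.float64(33.9), np.float64(19.1), np.float64(80.8)), (195, np.float64(32.5), np.float64(19.1), np.float64(80.7)), (198, np.float64(31.4), np.float64(19.0), np.float64(82.1)), (201, np.float64(30.0), np.float64(19.0), np.float64
[... 3822 characters left out ...]
float64(-19.7), np.float64(82.2)), (192, np.float64(34.0), np.float64(-19.9), np.float64(81.3)), (195, np.float64(32.6), np.float64(-19.9), np.float64(81.3)), (198, np.float64(31.0), np.float64(-20.1), np.float64(80.4)), (201, np.float64(29.6), np.float64(-20.2), np.float64(80.6)), (204, np.float64(28.4), np.float64(-20.1), np.float64(81.2)), (207, np.float64(26.8), np.float64(-20.2), np.float64(80.9)), (210, np.float64(13.2), np.float64(-26.3), np.float64(41.7)), (213, np.float64(11.3), np.float64(-26.4), np.float64(41.6))]
[ 2.09180634e-01 -4.27505600e+01  8.19156736e+00 -1.54896265e+01
  1.10527645e-01 -1.89415243e-02  1.80321001e-02] [0.96580676 1.03986675 1.40313347] 0.03129294645088101
```

View pics/wv3c.png

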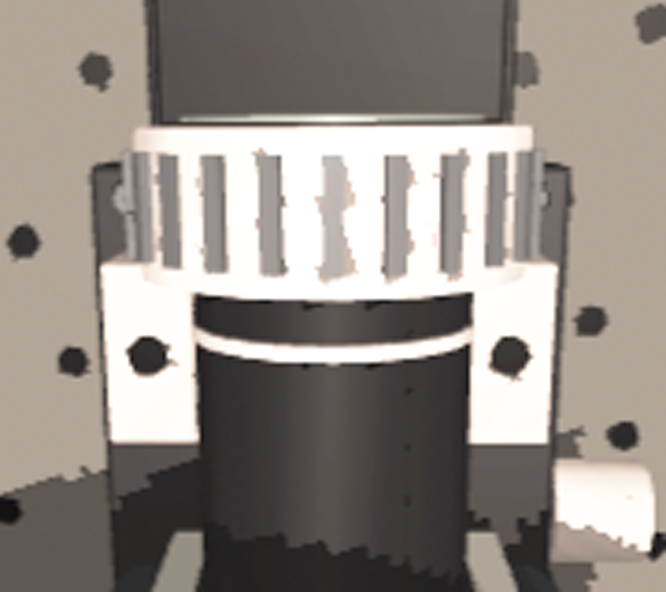

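View pics/s4.png

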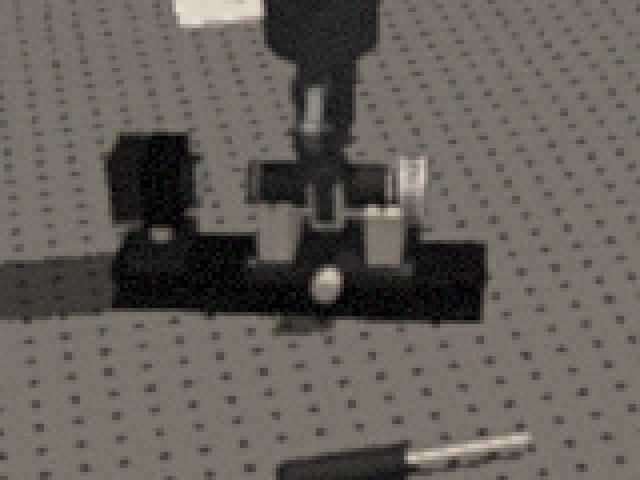

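The ring's shoulder is at the front block's end face (the ring overlaps the block's edge at row ~168), and the lens is level with its axis about 87.5 mm up. It slipped about 2 mm in the grip on touching. Now I'll press in small steps from the present lateral position.

```bash
cat > press.py <<'E'
from h import *
def avg(n=12):
    f=[]
    for _ in range(n): sleep(.03);s=sense();f.append(np.r_[s['wrist_force'],s['ft_torque']])
    return np.mean(f,0),np.std(f,0)
def rep(t):
    f,sd=avg();s=sense();r=s['position']-VO
    print(t,'pos %.2f %.2f %.2f'%(1e3*r@VU,1e3*r@[-VU[1],VU[0],0],1e3*r[2]),'F',np.round(f,2),'sd',np.round(sd[:3],2),'gap %.4f t %.1f'%(s['finger_gap'],s['time_s']));return f
E
python3 - <<'E'
from press import *
f=rep('0');p=np.array(sense()['position'])
for k in range(8):
    p=p-[0,0,.0004]
    move_l(p,feed=.008,until_force=25)
    f=rep(k)
    if f[2]>8: break
E
```

```text
0 pos -2.67 0.55 90.94 F [-0.03  0.81  1.65  0.12  0.07 -0.02] sd [0.42 0.55 0.53] gap 0.0309 t 18.5
0 pos -2.62 0.81 90.63 F [ 0.21  1.33  2.37  0.3   0.03 -0.02] sd [0.57 0.39 0.45] gap 0.0308 t 19.1
1 pos -2.58 0.93 90.47 F [-0.46  1.76  5.    0.41  0.13 -0.01] sd [0.46 0.29 0.48] gap 0.0311 t 19.8
2 pos -2.55 1.02 90.29 F [-0.57  2.68  6.82  0.41  0.23 -0.06] sd [0.34 0.25 0.57] gap 0.0308 t 20.4
3 pos -2.58 1.11 90.24 F [-1.61  2.09  9.46  0.38  0.41 -0.06] sd [0.52 0.45 0.4 ] gap 0.0309 t 21.1
```

```bash
python3 - <<'E'
from press import *
s=sense();p=np.array(s['position']);
n=np.array([-VU[1],VU[0],0])
# command: deflected pose laterally, keep the downward command (start z 90.94-1.6 mm)
q=p.copy();q[2]=.09094-.0016
move_l(q+.0004*n,feed=.005,until_force=25)
f=rep('shift');print('lat',f[:3]@n,'ax',f[:3]@VU)
E
python3 ml.py wv4.npz
```

```text
shift pos -2.54 1.12 90.17 F [-2.85  0.75 10.4   0.08  0.6  -0.08] sd [0.53 0.49 0.56] gap 0.0309 t 21.8
lat -0.19842303224981975 ax -2.943849237957552
42.0 -12.2; 43.0 -11.9; 44.0 -12.5; 45.0 -12.4; 46.0 -12.0; 47.0 -12.3; 48.0 -12.1; 49.0 -11.9; 50.0 -17.3; 51.0 -18.0; 52.0 -18.4; 53.0 -18.7; 
tool pitch [ 0.00310875 -0.01230535]
block top vx [0.02631658 0.03566233 0.0456361 ] 819 z 0.08120273858324875
vx -0.010 axis y 0.01 z 87.89 ztop 102.90
vx 0.000 axis y -0.03 z 116.03 ztop 138.04
vx 0.010 axis y -0.07 z 120.57 ztop 144.82
vx 0.020 axis y 0.03 z 87.12 ztop 102.86
vx 0.030 axis y 0.07 z 87.13 ztop 102.87
vx 0.040 axis y 0.04 z 94.83 ztop 107.80
```

```bash
python3 - <<'E'
from press import *
im,d=camera('side');save('s5',im);sleep(.5)
f=rep('final');print('lat',f[:3]@np.array([-VU[1],VU[0],0]),'ax',f[:3]@VU)
a=cv2.imread('pics/wv4.npz.png')[90:250,230:410];cv2.imwrite('pics/wv4c.png',cv2.resize(a,None,fx=3,fy=3))
E
```

```text
final pos -2.54 1.15 90.19 F [-2.69  0.5  10.51  0.09  0.6  -0.08] sd [0.5  0.36 0.53] gap 0.0307 t 22.8
lat -0.38816084248293087 ax -2.710479880483531
```

View pics/s5.png

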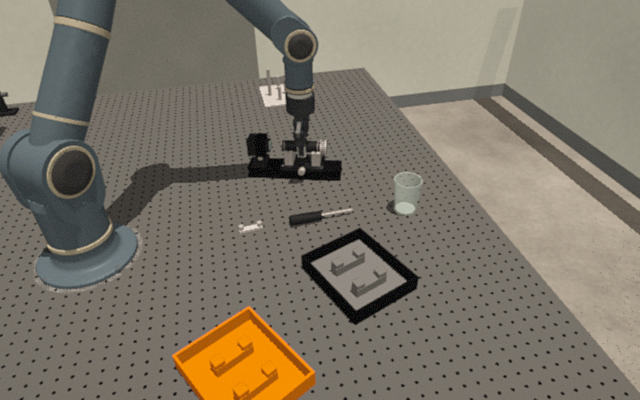

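View pics/wv4c.png

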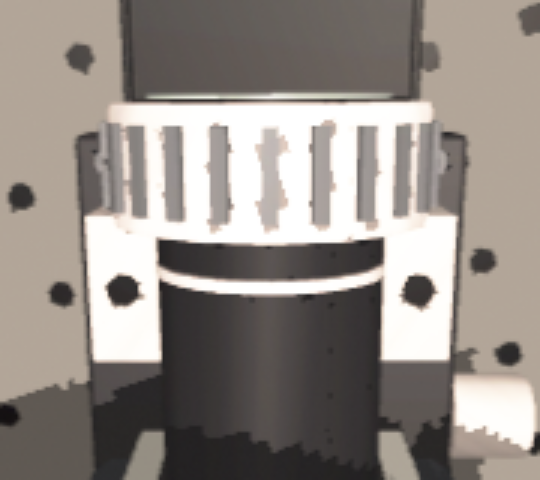

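The lens lies centred in both V-blocks with its shoulder against the front block. The clamp bar (250,227), driver (320,216) and beaker (407,193) are where they were, and the press is steady. Handing in.

```bash
python3 -c "
from rig import *
print(finish_job())"
```

```text
the job is handed in; nothing more can be done
None
```

I took the lens barrel out of the black tray and laid it in the V-blocks with its ring pointing away from the lamp. I then slid it back until its shoulder touched the front block. I handed the job in at about 23 s, still gripping the lens and pressing it down; no verdict was reported.

Last checks:
- **Seating:** the lens axis measured 87.1 mm high against 87 mm nominal. It was centred within 0.1 mm and level to about 0.003 rad.
- **Push:** the wrist read a steady 10.5 N upward, about 12 N counting the lens weight. Net side force was about 0.4 N, so both faces should carry load. The force on each face was inferred, not measured.
- **Bystanders:** the side camera showed the clamp bar, hex driver and beaker where they started.

Two things disagreed:
- **Grip slip:** the lens slipped about 2 mm along in the grip while sliding back to touch, even though that slide was set to stop at a 4 N change.
- **Shoulder position:** the camera puts the shoulder about 0.7 mm inside the block face, which cannot be real, so I take it as calibration error. An axial force of about 2.7 N, pushing the tool towards the lamp, remained at hand-in.

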